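# Load the paste mixer and start it with the key

## Robot

A 6-joint arm with a two-finger parallel gripper is mounted at the origin on a cart in front of the work surface, level with it; the furniture and walls round the work are solid. World frame = base frame: x ahead of the robot, y to its left, z up, the work surface at z = 0. Lengths are in m, angles in degrees, forces in N, time in s.
With the tool pointing down it reaches from about 0.325 to 0.85 m from the base axis. Payload 15.5 kg.
Tool frame: the origin (TCP) lies at the very end of the fingers, on their centre line; the grasp point (between the pads) lies 19 mm behind it; z points along the fingers, y is the line along which they close (so a half turn about z gives the same grasp; the last joint's range is limited). The gripper opens to 91 mm and grips with 3 to 60 N. Pads are 32 mm wide; open, the fingers measure 118 mm over their backs; the gripper's body (76 mm by 178 mm) begins 60 mm behind the grasp point.
Start: joints at [-72.909, 28.281, 77.091, -0, 74.628, -5.472], TCP at [0.24, -0.577, 0.214] pointing down, gripper open.
Joint ranges: [-166.48, 166.48], [-47.26, 123.95], [12.59, 153.08], [-70.14, 250.14], [6.76, 159.57], [-176.63, 176.63]. Speed limits (degrees/s): [108.29, 108.29, 147.25, 172.46, 172.46, 172.46].

## Interface

Orientations are given as a 3x3 rotation matrix whose columns are the frame's x, y, z axes.
In Python, from station import manip gives the robot as it stands.
- The arm moves only by the shell command python3 -m crank 'ROWS' [FORCE]. ROWS is JSON, a list of rows, each an object with "rot": the turn, a rotation vector about the tool's x, y, z in rad, a list of three; "translation": the shift along the tool's x, y, z in m, a list of three; "gripper": the finger opening in m, from 0 to 0.0912. A call has 1 to 10 rows; each row is the pose to reach, as a shift and turn from the pose commanded when the call began, along the tool's axes at that moment; what a row does not reach only later rows make up. A row lasts 1/8 s, in which the tool goes at most 62.5 mm and 10.7 degrees, less where a joint would pass 70% of its speed; a pose out of reach is approached as far as the arm can. A call with a gripper value outside its range is refused whole. The fingers move at their own pace and stop on an object; FORCE is the grip in N (left out, the last holds). Time passes only in rows, so rows that repeat a pose let the fingers close. It gives the time, the measured TCP pose, the force, the opening and the grip force at its end, in the units of the state.
- manip.state(): the state, without advancing time (a new reading comes with each control period).
- manip.grab_frame(name): name is "side" or "top" or "wrist"; returns (picture, depth): 384x512x3 uint8, red, green, blue; 384x512 float32, m along the optical axis (not along the pixel's ray), 0 where there is no reading.
- manip.camera_model(name): a dict with "intrinsics" (3x3 intrinsics, pixels), "cam_to_world" (4x4, takes a point from camera to world coordinates). Camera axes: x right, y down, z forward; pixel columns grow to the right and rows downward; lengths in m; the calibration is good to about 2 mm. A picture is of the moment at which its call begins: read the wrist's pose just before it. camera_model takes no time and is no camera call; for the wrist camera it gives the pose at the moment of the call.
- manip.finish_job(): hands the job in; it is judged then, once.
Trained networks look in the newest picture that a camera, given by its name, has taken for a name from the list of things; names that differ only in an ending like _2 or _b are one class to them, and where a whole thing is asked for, a point or a joint stands for the part that bears it (a point fixed in the world has none). Each returns a list of dicts, best first, with "score" (0 to 1); they miss things now and then, are a little off and sometimes report something else, mostly with a low value. They report only what shows in the picture. A call takes as long as a camera call.
- manip.spot_in(camera, query): "pixel" ([column, row] in pixels, amid what is visible of it).
- manip.silhouettes(camera, query): "region" (384x512 bool, what is visible of it) and "pixel" ([column, row] in pixels, amid what is visible of it).
- manip.place_of(camera, query): "pixel" ([column, row] in pixels: a listed point, or the origin of a listed thing).
The state is a dict: "t": time; "joint_pos": joint angles; "qvel": joint speeds; "joint_torque": joint torques, N m; "tool_pos": TCP position; "tcp_rot": TCP orientation; "wrist_force": force on the tool from outside, world axes, zero at the start; "torque": the same for the moment, N m; "width": finger opening in m; "gripper_force": force on a finger pad.
Only numpy, scipy, OpenCV 4.12 (cv2) and the standard library are available. Lean on these libraries where they do the work, as an engineer would, in place of code of your own. Each camera call takes 0.05 s, during which the arm holds its last target. There are 200 camera calls.

## Task

Get the paste mixer running on the flux syringe: take out the screwdriver left in the mixer's open drawer and lay it on the worktop, lay the syringe level across both forked rests in its place, and push the drawer fully home. Only then turn the key on the sloping box clockwise, through run, all the way to start, hold it there a moment, and let it spring back to run. Leave the reels, the bottle and the other things on the bench where they are.

Things in the scene. Friction and masses are not known exactly. Their poses are not given: they have to be found in the camera images.
- mixer: Paste mixer: fixed grey housing, 120 (x) x 190 (y) x 84 mm high. Origin under its centre, on the worktop; z up, -x is its open front, where its aluminium drawer stands out. Fully out, the drawer leaves 45 mm along x between its rests' midpoint and the housing face. Mixer and key console may each stand left or right.
- drawer (a joint): How far the drawer is out of the mixer, m: 0 is fully home (front panel flush with the housing), 0.105 fully out (it starts within 2 mm of that). It slides along the mixer's x axis and stays where it is left (about 2 N of friction). It must be within 4 mm of home.
- drawer_rests (a point): Midway between the drawer's two black forked rests, at their notch floors, 40 mm above the worktop; moves with the drawer. x points into the mixer, y runs through both rests, z up. Rests at y = +-26 mm, 6 mm thick (46 mm free between); notches 24 mm wide (x) at the floor, 36 mm at the horns' tips 14 mm up. Drawer floor 19 mm below; front panel 51 mm towards -x, its top 17 mm above this point.
- drawer_front (a point): Middle of the outer face of the drawer's front panel, 40 mm above the worktop; the panel is 158 mm wide (y), 6 mm thick and spans 15 to 57 mm above the worktop. Push it along this point's +x. A 5 mm black lip, 90 mm wide, stands out along its top edge, for looks only.
- console: Key console: grey sloping box, fixed, 120 x 120 mm. Origin under its centre; z up, -x front. The face's outward normal leans 25 degrees from vertical towards the front; the key axis meets the face 82 mm above and 12 mm behind (+x) the origin. A flat steel hood, 112 mm wide, stands square out of the face 64 mm up-slope of the key, 76 mm out: grip the key with the tool tilted in line with it.
- lock (a joint): Turn of the lock cylinder, rad, clockwise as seen facing the key: 0 off, 0.75 run (its stop; over 0.65 counts). Starts between 0 and 0.2 and stays where it is left (friction 0.06 N m). Turning the key turns the cylinder first; the key's spring yields only once the cylinder is at its stop.
- key (a joint): Turn of the key beyond the cylinder, rad, same sense: 0 at rest, 0.55 at start (its stop; over 0.45 counts as start). Spring-return: 0.12 N m at 0, 0.20 N m at 0.55; let go, it springs back to 0.
- key_grip (a point): Point on the key axis at which to grip the black key head, 34 mm out from the face; turns with the key. z points out along the key axis, x along the head's 40 mm width, y across its 10 mm thickness (close the fingers along y). Head 14 to 48 mm from the face; collar below it, 28 mm across, to 9 mm. Clockwise is a negative turn about z. At lock 0, key 0, x points up-slope.
- screwdriver: Precision screwdriver, 150 mm long, black 12 mm handle. Origin under its middle; z up, y along it: the solid handle spans y = -73 to +13 mm, the thin shaft lies towards +y. It starts lying in both rests of the drawer, its handle's middle (y = -30 mm) between them. Weight about 30 g.
- flux_syringe: Flux paste syringe lying on the worktop, 123 mm long, 23 mm high. Origin under its middle; z up, y along it. Barrel for gripping: 16 mm wide (x), from y = -53 to +41 mm and 1 to 21 mm above the origin; a 40 mm wide flange near one end is for looks. About 22 g. It may lie in the rests either way round.
- desk_lamp: Fixed desk lamp; origin under its foot at the back. Its head hangs over the middle of the worktop 0.33 to 0.45 m up, from 0.05 to 0.165 m in front (-x) of the origin and from y = -0.085 to +0.05 m: keep the wrist and the gripper's body in front of it or to its sides.
- reel_green: Bystander: solder reel with green flanges, standing, 70 mm across, 70 mm high, beside the console. Origin under its centre.
- bottle: Bystander: squeeze bottle with needle tip, 45 mm across, 134 mm high, standing beside the console. Origin under its centre.
- reel_blue: Bystander: solder reel with blue flanges, standing, 74 mm across, 66 mm high, behind the syringe. Origin under its centre.
- braid_reel: Bystander: flat clear reel of braid, 67 x 84 mm, 14 mm high. Origin under its centre.
- tweezers: Bystander: black tweezers, 143 mm long (y), 8 mm high, lying. Origin under the middle.
- crocodile_clip: Bystander: crocodile clip on a ball joint, 103 mm long (y), 32 mm high, lying at the back. Origin under the middle.

How it is judged:
By the outcome, as a careful person would: the job done as asked, in the order asked, and still so for the second after the job is handed in, with the robot touching nothing.
It also fails if it takes over 72 s, if anything falls off the work surface, if the arm or the gripper's body presses on something with over 40 N, if the wrist force passes 120 N, or if a joint passes its speed limit or range.

## Working session

There is one attempt and no reset: what is moved stays moved. The work goes in short steps, Python scripts to look and compute and a shell command to move; the robot and the scene stay as the last step left them, time stands still between calls to the robot, and variables do not carry over. Pictures are saved under pics/ and viewed, at most 11 in all, crops included, and the job is handed in when it is done.

```bash
ls; mkdir -p pics; cat > h.py <<'E'
import numpy as np,cv2
from station import manip as m
np.set_printoptions(precision=4,suppress=True)
def cam(n):
    c=m.camera_model(n);return np.array(c["intrinsics"]),np.array(c["cam_to_world"])
def ray(n,px):
    K,T=cam(n);d=T[:3,:3]@np.linalg.inv(K)@np.array([px[0],px[1],1.]);return T[:3,3],d
def at_z(n,px,z):
    o,d=ray(n,px);return o+d*(z-o[2])/d[2]
def tri(n1,p1,n2,p2):
    o1,d1=ray(n1,p1);o2,d2=ray(n2,p2)
    s=np.linalg.lstsq(np.c_[d1,-d2],o2-o1,rcond=None)[0]
    a,b=o1+d1*s[0],o2+d2*s[1];return (a+b)/2,np.linalg.norm(a-b)
def cloud(n,depth):
    K,T=cam(n);v,u=np.mgrid[:384,:512]
    p=np.stack([(u-K[0,2])/K[0,0]*depth,(v-K[1,2])/K[1,1]*depth,depth],-1)
    return p@T[:3,:3].T+T[:3,3]
def save(f,im): cv2.imwrite('pics/'+f,im[:,:,::-1])
E
python3 - <<'E'
from h import *
a,da=m.grab_frame("top");b,db=m.grab_frame("side")
save("top.png",a);save("side.png",b);np.savez("d0.npz",a=a,b=b,da=da,db=db)
for n in("top","side"):
    K,T=cam(n);print(n,T[:3,3],T[:3,2],K[0,0])
for q in["mixer","drawer_rests","drawer_front","console","key_grip","screwdriver","flux_syringe","desk_lamp","reel_green","bottle","reel_blue","braid_reel","tweezers","crocodile_clip"]:
    r=[m.place_of(n,q) for n in("top","side")]
    t=[x[0] if x else None for x in r]
    print(q,[(np.round(x["pixel"],1),round(x["score"],2)) if x else None for x in t],[len(x) for x in r],tri("top",t[0]["pixel"],"side",t[1]["pixel"]) if all(t) else "")
print(m.state()["t"])
E
```

```text
pics
top [ 0.398  -0.0582  1.3656] [ 0.1168  0.0069 -0.9931] 383.6399821455346
side [0.3276 0.8882 0.8847] [ 0.1937 -0.7508 -0.6315] 429.00414207050903
mixer [(array([181.9, 185.5]), 0.79), (array([241.9, 275.1]), 0.64)] [2, 1] (array([0.5378, 0.2007, 0.0012]), np.float64(0.0016191391488028053))
drawer_rests [(array([173.3, 215.1]), 0.73), (array([280.3, 281.1]), 0.68)] [1, 1] (array([0.4319, 0.2193, 0.036 ]), np.float64(0.003960520362870826))
drawer_front [(array([169.4, 228.9]), 0.73), (array([299.1, 287.3]), 0.76)] [2, 1] (array([0.3838, 0.2292, 0.0414]), np.float64(0.002889576903057293))
console [(array([327.5, 194.9]), 0.7), (array([284.4, 158.3]), 0.63)] [2, 1] (array([ 0.5266, -0.3144,  0.022 ]), np.float64(0.026322499493957575))
key_grip [(array([334.8, 190.5]), 0.49), (array([278.9, 288.4]), 0.73)] [1, 2] (array([ 0.597 , -0.5621, -1.0189]), np.float64(0.06885695145099735))
screwdriver [(array([165.4, 212.3]), 0.57), (array([278.8, 289.9]), 0.58)] [1, 1] (array([0.4352, 0.2465, 0.0359]), np.float64(0.007463575112768356))
flux_syringe [(array([259.1, 185.4]), 0.74), (array([3
[... 335 characters left out ...]
179.4]), 0.84)] [1, 1] (array([ 0.4987, -0.2417, -0.008 ]), np.float64(0.00554569832915688))
reel_blue [(array([259.6, 187.3]), 0.79), (array([265.9, 209.3]), 0.78)] [2, 3] (array([ 0.5414, -0.0773, -0.0119]), np.float64(0.006395530403931518))
braid_reel [(array([137.3, 220. ]), 0.71), (array([279.3, 335.6]), 0.77)] [1, 1] (array([0.4078, 0.3501, 0.0103]), np.float64(0.0052903705117442155))
tweezers [(array([265.8, 169.9]), 0.51), (array([246.9, 197.8]), 0.58)] [1, 1] (array([ 0.6061, -0.0976,  0.0021]), np.float64(0.011891174572621501))
crocodile_clip [(array([229.2, 155.7]), 0.57), (array([219.2, 222.3]), 0.55)] [1, 1] (array([0.6531, 0.0352, 0.0055]), np.float64(0.009719987326939555))
1.5
```

```bash
python3 - <<'E'
import cv2
a=cv2.imread("pics/top.png");b=cv2.imread("pics/side.png")
cv2.imwrite("pics/topc.png",cv2.resize(a[110:290,100:400],None,fx=2.66,fy=2.66,interpolation=3))
cv2.imwrite("pics/sidec.png",cv2.resize(b[100:360,140:400],None,fx=2.3,fy=2.3,interpolation=3))
E
```

```text
(no output)
```

View pics/topc.png

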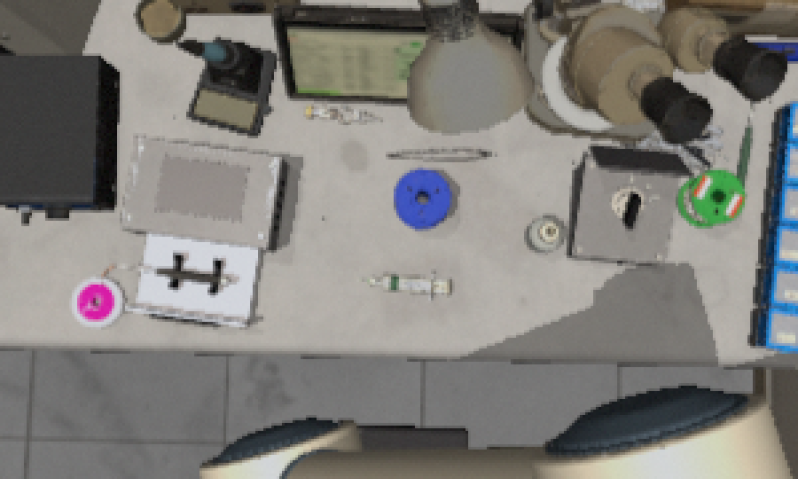

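View pics/sidec.png

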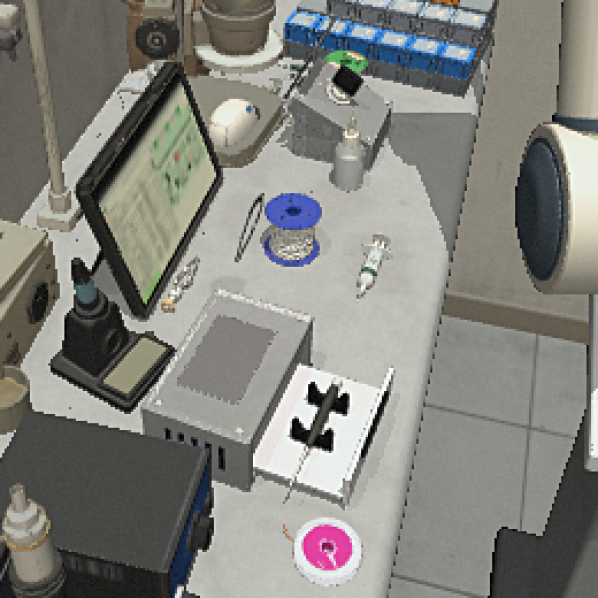

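The top crop shows the mixer and drawer on the left with the screwdriver in the rests at about (195,275), its shaft to the left. The syringe is at crop (410,284), which is full-image (254,217), so the network's top "syringe" at row 185 was really the blue reel. The console is on the right, key at (630,208). The side crop agrees.

```bash
python3 - <<'E'
from h import *
a,da=m.grab_frame("top");b,db=m.grab_frame("side")
C={"top":cloud("top",da),"side":cloud("side",db)}
for n in C:
  for q in["flux_syringe","screwdriver","key","drawer","mixer","console"]:
    for s in m.silhouettes(n,q)[:2]:
        P=C[n][s["region"]];P=P[np.isfinite(P).all(1)]
        if len(P)<5: continue
        xy=P[:,:2];c=xy.mean(0);u,sv,vt=np.linalg.svd(xy-c,full_matrices=False)
        ang=np.degrees(np.arctan2(vt[0,1],vt[0,0]))
        pr=(xy-c)@vt[0]; pq=(xy-c)@vt[1]
        mr=cv2.minAreaRect((xy*1000).astype(np.float32))
        print(n,q,round(s["score"],2),np.round(s["pixel"]),len(P),"c",P.mean(0),"ang",round(ang,1),"ext",pr.min(),pr.max(),pq.min(),pq.max(),"z",np.percentile(P[:,2],[2,50,98]),"rect",np.round(mr[0]),np.round(mr[1]),round(mr[2],1))
  for q in["flux_syringe","key_grip"]:
    print(n,q,[(np.round(x["pixel"],1),round(x["score"],2)) for x in m.place_of(n,q)])
  # console face plane
  P=C[n].reshape(-1,3);k=(P[:,0]>.44)&(P[:,0]<.66)&(P[:,1]>-.42)&(P[:,1]<-.26)&(P[:,2]>.03)&(P[:,2]<.115)
  P=P[k];best=0;rng=np.random.default_rng(0)
  for _ in range(500):
    t=P[rng.choice(len(P),3,False)];nn=np.cross(t[1]-t[0],t[2]-t[0]);nn/=np.linalg.norm(nn)+1e-12
    if abs(nn[2])<.8: continue
    i=abs((P-t[0])@nn)<.003
    if i.sum()>best: best=i.sum();I=i
  Q=P[I];c=Q.mean(0);nn=np.linalg.svd(Q-c,full_matrices=False)[2][2];nn*=np.sign(nn[2])
  print(n,"face",best,c,nn,"tilt",np.degrees(np.arccos(nn[2])),"yaw",np.degrees(np.arctan2(-nn[1],-nn[0])))
E
```

```text
top flux_syringe 0.63 [253. 214.] 134 c [ 0.4308 -0.06    0.0154] ang -92.8 ext -0.04300996443394792 0.046138695340176 -0.009507602981224895 0.010093206210374694 z [0.0029 0.0162 0.0224] rect [431. -62.] [89. 20.] 87.1
top screwdriver 0.65 [172. 208.] 68 c [0.4329 0.2182 0.0508] ang -96.5 ext -0.048229769008192924 0.042643535556680094 -0.004815262067195866 0.005181850155074827 z [0.0448 0.0508 0.056 ] rect [433. 221.] [91. 10.] 84.2
top screwdriver 0.29 [252. 216.] 126 c [ 0.4306 -0.0614  0.0158] ang -93.1 ext -0.043696605842086365 0.04470467821446787 -0.00928757721785283 0.009579064481895891 z [0.0066 0.0167 0.0224] rect [431. -62.] [88. 19.] 86.9
top drawer 0.71 [172. 216.] 1311 c [0.4286 0.2195 0.0302] ang -96.2 ext -0.08568410538251446 0.27945145153053363 -0.05907365290769417 0.054689970334765234 z [0.0126 0.0209 0.0773] rect [417. 124.] [365. 114.] 84.2
top mixer 0.75 [174. 192.] 3310 c [0.4972 0.2083 0.0668] ang 170.4 ext -0.11568640239731628 0.12415481747353055 -0.10467914956892874 0.2793193099203096 z [0.0157 0.081  0.0885] rect [488. 123.] [366. 233.] 89.2
top console 0.83 [
[... 1518 characters left out ...]
 console 0.92 [282. 148.] 1367 c [ 0.537  -0.3045  0.0718] ang -81.4 ext -1.210626601561625 0.25273518116609356 -0.07992697318222818 0.06925066181493943 z [0.0074 0.0704 0.1379] rect [452. 167.] [ 147. 1464.] 9.4
side console 0.67 [282. 281.] 144 c [0.4339 0.2255 0.0512] ang 83.2 ext -0.053762956465754096 0.04704209876434175 -0.0066961044276338255 0.005495635551277298 z [0.0469 0.0515 0.0547] rect [434. 222.] [101.  12.] 82.2
side flux_syringe [(array([302.7, 218.4]), 0.65), (array([278.4, 335.9]), 0.62)]
side key_grip [(array([289.9, 134.4]), 0.45), (array([285.9, 176. ]), 0.34)]
side face 577 [ 0.5273 -0.3209  0.076 ] [-0.4162  0.0372  0.9085] tilt 24.696847174329204 yaw -5.108642987680457
```

```bash
cat >> h.py <<'E'
from scipy.spatial.transform import Rotation as Ro
def cur():
    s=m.state();return np.array(s["tool_pos"]),np.array(s["tcp_rot"])
def down(yaw):  # tool z down, tool y along world yaw (deg)
    a=np.radians(yaw);y=np.array([np.cos(a),np.sin(a),0]);z=np.array([0,0,-1.]);return np.c_[np.cross(y,z),y,z]
def go(pos,R=None,p0=None,R0=None):
    p,Rc=cur() if p0 is None else (p0,R0)
    R=Rc if R is None else R
    print("  T",np.round(Rc.T@(np.array(pos)-p),4),"rot",np.round(Ro.from_matrix(Rc.T@R).as_rotvec(),4))
E
python3 - <<'E'
from h import *
s=m.state();print(s["tcp_rot"],s["joint_pos"],s["width"])
K,T=cam("wrist");p,R=cur();print("wristcam rel tool",R.T@(T[:3,3]-p),(R.T@T[:3,:3]),K[0,0])
print("lamp front edge",at_z("top",(270,158),.33))
go([.40,-.12,.26],down(173))
go([.42,.2,.26],down(173)); go([.42,.2,.26],down(-7))
E
```

```text
[[ 0.9234  0.3837 -0.    ]
 [ 0.3837 -0.9234  0.    ]
 [-0.     -0.     -1.    ]] [-72.9092  28.2837  77.092   -0.0003  74.6255  -5.4734] 0.09120747342642477
wristcam rel tool [ 0.0844  0.0007 -0.1712] [[ 0.0001 -0.9547 -0.2976]
 [ 1.      0.0004 -0.0008]
 [ 0.0008 -0.2976  0.9547]] 283.1177449617482
lamp front edge [ 0.5847 -0.0997  0.33  ]
  T [ 0.3234 -0.3607 -0.0461] rot [-0.      0.      2.0868]
  T [ 0.4646 -0.6485 -0.0461] rot [-0.      0.      2.0868]
  T [ 0.4646 -0.6485 -0.0461] rot [-0.     -0.     -1.0548]
```

```bash
python3 -m crank '[{"translation":[0.04,-0.05,-0.006],"rot":[0,0,-0.08],"gripper":0.06},{"translation":[0.08,-0.09,-0.012],"rot":[0,0,-0.16],"gripper":0.06},{"translation":[0.12,-0.135,-0.018],"rot":[0,0,-0.26],"gripper":0.06},{"translation":[0.16,-0.18,-0.024],"rot":[0,0,-0.36],"gripper":0.06},{"translation":[0.2,-0.225,-0.03],"rot":[0,0,-0.46],"gripper":0.06},{"translation":[0.24,-0.27,-0.035],"rot":[0,0,-0.56],"gripper":0.06},{"translation":[0.28,-0.315,-0.04],"rot":[0,0,-0.66],"gripper":0.06},{"translation":[0.32,-0.36,-0.045],"rot":[0,0,-0.76],"gripper":0.06},{"translation":[0.36,-0.42,-0.045],"rot":[0,0,-0.86],"gripper":0.06},{"translation":[0.4,-0.48,-0.045],"rot":[0,0,-0.96],"gripper":0.06}]'; python3 -c "
from h import *
go([.42,.19,.24],down(-7))"
```

```text
t: 3.65
tool_pos: [0.4216, 0.0027, 0.2593]
tcp_rot: [[0.212, 0.977, 0.001], [0.977, -0.212, -0.0], [0.0, 0.001, -1.0]]
wrist_force: [1.4, -1.3, 0.2]
width: 0.0603
gripper_force: 0.0
  T [ 0.1827 -0.0413  0.0192] rot [ 0.0011 -0.     -0.0917]
```

```bash
python3 -m crank '[{"translation":[0.06,-0.014,0.007],"rot":[0,0,-0.04],"gripper":0.05},{"translation":[0.12,-0.028,0.014],"rot":[0,0,-0.07],"gripper":0.05},{"translation":[0.183,-0.041,0.019],"rot":[0,0,-0.092],"gripper":0.05},{"translation":[0.183,-0.041,0.019],"rot":[0,0,-0.092],"gripper":0.05},{"translation":[0.183,-0.041,0.019],"rot":[0,0,-0.092],"gripper":0.05}]'; python3 - <<'E'
from h import *
a,d=m.grab_frame("wrist");save("w1.png",a);C=cloud("wrist",d);np.savez("w1.npz",a=a,C=C)
print(cur())
for q in["screwdriver","drawer_rests","drawer_front"]:
    for s in m.silhouettes("wrist",q)[:2]:
        P=C[s["region"]];xy=P[:,:2];c=xy.mean(0);vt=np.linalg.svd(xy-c,full_matrices=False)[2]
        pr=(xy-c)@vt[0]
        print(q,round(s["score"],2),len(P),P.mean(0),np.degrees(np.arctan2(vt[0,1],vt[0,0])),pr.min(),pr.max(),np.percentile(P[:,2],[2,50,98]))
    for x in m.place_of("wrist",q)[:2]: print(q,"pt",np.round(x["pixel"]),round(x["score"],2),at_z("wrist",x["pixel"],.04))
E
```

```text
t: 4.28
tool_pos: [0.4205, 0.1882, 0.2399]
tcp_rot: [[0.124, 0.992, -0.0], [0.992, -0.124, -0.0], [-0.0, -0.0, -1.0]]
wrist_force: [-0.6, -0.5, -0.5]
width: 0.05
gripper_force: 0.0
(array([0.4207, 0.1876, 0.24  ]), array([[ 0.1251,  0.9922, -0.    ],
       [ 0.9922, -0.1251, -0.0003],
       [-0.0003, -0.    , -1.    ]]))
screwdriver 0.91 598 [0.4345 0.2211 0.0519] -96.40002923813934 -0.049070826459503884 0.047272113221621545 [0.047  0.0517 0.0541]
screwdriver pt [263. 121.] 0.68 [0.4361 0.2457 0.04  ]
drawer_rests 0.95 9097 [0.4306 0.225  0.0276] -95.7776163791475 -0.07954278364830827 0.09634484471638666 [0.0196 0.0218 0.0585]
drawer_rests pt [266. 139.] 0.57 [0.4371 0.2222 0.04  ]
drawer_front 0.86 8956 [0.4307 0.2247 0.0278] -95.40779960743575 -0.07436281111190556 0.08061078363666031 [0.0199 0.0218 0.0584]
drawer_front pt [227. 142.] 0.91 [0.386  0.2256 0.04  ]
```

View pics/w1.png

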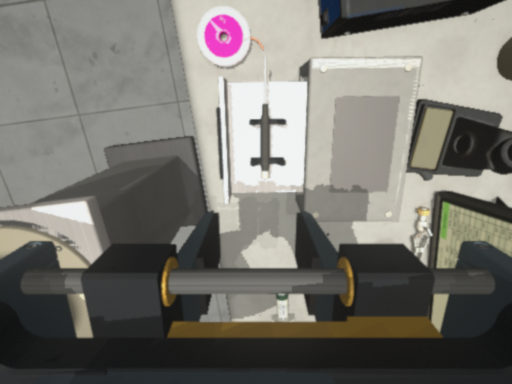

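The wrist view shows the drawer at (265,140): the rests at (265,122) and (265,161), the handle across them, the shaft pointing up in the image and the front panel at x≈222. Next I'll fit the rests and the panel from depth.

```bash
python3 - <<'E'
from h import *
z=np.load("w1.npz");C=z["C"];a=z["a"].astype(int)
P=C.reshape(-1,3);col=a.reshape(-1,3)
k=(P[:,0]>.36)&(P[:,0]<.47)&(P[:,1]>.12)&(P[:,1]<.32)
# panel
q=k&(P[:,2]>.053)&(P[:,2]<.062)&(P[:,0]<.41);Q=P[q]
c=Q[:,:2].mean(0);v=np.linalg.svd(Q[:,:2]-c,full_matrices=False)[2][0];print("panel",q.sum(),c,np.degrees(np.arctan2(v[1],v[0])), "ext",np.ptp((Q[:,:2]-c)@v), "mid", c+v*(np.max((Q[:,:2]-c)@v)+np.min((Q[:,:2]-c)@v))/2)
yaw=-6.8;ex=np.array([np.cos(np.radians(yaw)),np.sin(np.radians(yaw))]);ey=np.array([-ex[1],ex[0]])
o=np.array([.434,.222])
L=np.c_[(P[:,:2]-o)@ex,(P[:,:2]-o)@ey,P[:,2]]
q=k&(P[:,2]>.034)&(P[:,2]<.056)&(abs(L[:,0])>.010)&(abs(L[:,0])<.024)&(abs(L[:,1])<.045)&(col.max(1)<110)
for s in(-1,1):
  for t in(-1,1):
    r=L[q&(L[:,1]*s>0)&(L[:,0]*t>0)];print("horn",s,t,len(r),np.median(r,0) if len(r) else "",r.min(0),r.max(0))
# housing face (x) from top
q=(P[:,2]>.078)&(P[:,2]<.09)&(P[:,0]<.62)&(P[:,1]>.1)&(P[:,1]<.33);r=L[q];
e=[r[(abs(r[:,1]-y)<.008),0].min() for y in(-.06,-.03,0,.03,.06) if (abs(r[:,1]-y)<.008).any()];print("housing front",e,"y",r[:,1].min(),r[:,1].max())
q=k&(P[:,2]>.047)&(P[:,2]<.056)&(abs(L[:,0])<.008)&(abs(L[:,1])<.085)
r=L[q];print("handle",r.shape,np.polyfit(r[:,1],r[:,0],1),r[:,1].min(),r[:,1].max(),np.median(r,0))
E
```

```text
panel 893 [0.3824 0.2297] -96.67402534171099 ext 0.15658735766029866 mid [0.3819 0.2254]
horn -1 -1 37 [-0.0147 -0.026   0.0499] [-0.0177 -0.03    0.0352] [-0.0109 -0.0255  0.055 ]
horn -1 1 56 [ 0.0179 -0.0266  0.0448] [ 0.0103 -0.0296  0.0367] [ 0.0239 -0.0254  0.0548]
horn 1 -1 31 [-0.0141  0.0238  0.0532] [-0.018   0.0212  0.0479] [-0.0105  0.0263  0.0558]
horn 1 1 53 [0.0181 0.024  0.0467] [0.0111 0.0215 0.0388] [0.024  0.0264 0.0555]
housing front [np.float64(0.047448361011159804), np.float64(0.04740612222242678), np.float64(0.04707987602247616), np.float64(0.04703717212249324), np.float64(0.046803405260198036)] y -0.09671146080336325 0.0931554358017566
handle (717, 3) [0.0003 0.0006] -0.050138305196483934 0.08465337848358943 [0.0007 0.004  0.0513]
```

```bash
python3 -c "
from h import *
go([.4344,.2202,.07],down(-6.7));go([.4344,.2202,.027],down(-6.7))"
```

```text
T [0.0341 0.0093 0.1701] rot [ 0.0002 -0.0001 -0.0096]
  T [0.0341 0.0093 0.2131] rot [ 0.0002 -0.0001 -0.0096]
```

```bash
python3 -m crank '[{"translation":[0.034,0.0093,0.04],"rot":[0,0,-0.01],"gripper":0.04},{"translation":[0.034,0.0093,0.1],"rot":[0,0,-0.01],"gripper":0.04},{"translation":[0.034,0.0093,0.15],"rot":[0,0,-0.01],"gripper":0.04},{"translation":[0.034,0.0093,0.18],"rot":[0,0,-0.01],"gripper":0.04},{"translation":[0.034,0.0093,0.2],"rot":[0,0,-0.01],"gripper":0.04},{"translation":[0.034,0.0093,0.213],"rot":[0,0,-0.01],"gripper":0.04},{"translation":[0.034,0.0093,0.213],"rot":[0,0,-0.01],"gripper":0.04}]' 15; python3 -m crank '[{"translation":[0,0,0],"rot":[0,0,0],"gripper":0.0},{"translation":[0,0,0],"rot":[0,0,0],"gripper":0.0},{"translation":[0,0,0],"rot":[0,0,0],"gripper":0.0},{"translation":[0,0,0],"rot":[0,0,0],"gripper":0.0}]' 15
```

```text
t: 5.5
tool_pos: [0.434, 0.2206, 0.0265]
tcp_rot: [[0.115, 0.993, -0.001], [0.993, -0.115, -0.0], [-0.0, -0.001, -1.0]]
wrist_force: [-0.5, 0.8, 0.1]
width: 0.0401
gripper_force: 0.0
t: 6.0
tool_pos: [0.4344, 0.2209, 0.0273]
tcp_rot: [[0.115, 0.993, 0.001], [0.993, -0.115, 0.0], [0.0, 0.001, -1.0]]
wrist_force: [-0.5, -0.8, 5.9]
width: 0.0099
gripper_force: 15.0
```

```bash
python3 -m crank '[{"translation":[0,0,0],"rot":[0,0,0],"gripper":0.03},{"translation":[0,0,0],"rot":[0,0,0],"gripper":0.03},{"translation":[0,0,-0.014],"rot":[0,0,0],"gripper":0.03},{"translation":[0,0,-0.014],"rot":[0,0,0],"gripper":0.0},{"translation":[0,0,-0.014],"rot":[0,0,0],"gripper":0.0},{"translation":[0,0,-0.014],"rot":[0,0,0],"gripper":0.0},{"translation":[0,0,-0.014],"rot":[0,0,0],"gripper":0.0},{"translation":[0,0,-0.05],"rot":[0,0,0],"gripper":0.0},{"translation":[0,0,-0.1],"rot":[0,0,0],"gripper":0.0},{"translation":[0,0,-0.1],"rot":[0,0,0],"gripper":0.0}]' 15; python3 -c "
from h import *
go([.41,.06,.13],down(-96.7));go([.41,.06,.003],down(-96.7));print(m.state()['joint_pos'])"
```

```text
t: 7.25
tool_pos: [0.4358, 0.2215, 0.1297]
tcp_rot: [[0.115, 0.993, 0.005], [0.993, -0.115, 0.002], [0.002, 0.005, -1.0]]
wrist_force: [1.0, 0.8, -1.4]
width: 0.0099
gripper_force: 15.0
  T [-0.1633 -0.0071 -0.0007] rot [ 0.0018 -0.0055  1.5728]
  T [-0.1636 -0.0077  0.1263] rot [ 0.0018 -0.0055  1.5728]
[ 19.9348  23.7646 102.0312   0.0013  53.906   26.5208]
```

```bash
python3 -m crank '[{"translation":[-0.02,-0.001,0],"rot":[0,0,0.17]},{"translation":[-0.04,-0.002,0],"rot":[0,0,0.34]},{"translation":[-0.06,-0.003,0],"rot":[0,0,0.51]},{"translation":[-0.08,-0.004,0],"rot":[0,0,0.68]},{"translation":[-0.1,-0.005,0],"rot":[0,0,0.85]},{"translation":[-0.12,-0.006,0],"rot":[0,0,1.02]},{"translation":[-0.14,-0.007,0],"rot":[0,0,1.19]},{"translation":[-0.163,-0.007,0.03],"rot":[0,0,1.36]},{"translation":[-0.163,-0.007,0.05],"rot":[0,0,1.53]},{"translation":[-0.163,-0.007,0.06],"rot":[0,0,1.57]}]'; python3 -m crank '[{"translation":[0,0,0.03],"rot":[0,0,0]},{"translation":[0,0,0.05],"rot":[0,0,0]},{"translation":[0,0,0.06],"rot":[0,0,0]},{"translation":[0,0,0.0635],"rot":[0,0,0]},{"translation":[0,0,0.0635],"rot":[0,0,0]}]'
```

```text
invalid input
invalid input
```

```bash
python3 -m crank '[{"translation":[-0.02,-0.001,0],"rot":[0,0,0.17],"gripper":0},{"translation":[-0.04,-0.002,0],"rot":[0,0,0.34],"gripper":0},{"translation":[-0.06,-0.003,0],"rot":[0,0,0.51],"gripper":0},{"translation":[-0.08,-0.004,0],"rot":[0,0,0.68],"gripper":0},{"translation":[-0.1,-0.005,0],"rot":[0,0,0.85],"gripper":0},{"translation":[-0.12,-0.006,0],"rot":[0,0,1.02],"gripper":0},{"translation":[-0.14,-0.007,0],"rot":[0,0,1.19],"gripper":0},{"translation":[-0.163,-0.007,0.03],"rot":[0,0,1.36],"gripper":0},{"translation":[-0.163,-0.007,0.05],"rot":[0,0,1.53],"gripper":0},{"translation":[-0.163,-0.007,0.06],"rot":[0,0,1.57],"gripper":0}]'; python3 -m crank '[{"translation":[0,0,0.03],"rot":[0,0,0],"gripper":0},{"translation":[0,0,0.05],"rot":[0,0,0],"gripper":0},{"translation":[0,0,0.06],"rot":[0,0,0],"gripper":0},{"translation":[0,0,0.06],"rot":[0,0,0],"gripper":0}]'
```

```text
t: 8.5
tool_pos: [0.4074, 0.0594, 0.0654]
tcp_rot: [[0.993, -0.118, -0.003], [-0.118, -0.993, 0.0], [-0.003, 0.0, -1.0]]
wrist_force: [-0.1, 0.8, 0.1]
width: 0.0099
gripper_force: 15.0
t: 9.0
tool_pos: [0.4079, 0.0597, 0.0064]
tcp_rot: [[0.993, -0.114, -0.002], [-0.114, -0.993, -0.0], [-0.002, 0.0, -1.0]]
wrist_force: [-0.4, -0.7, -0.9]
width: 0.0095
gripper_force: 15.0
```

```bash
python3 -m crank '[{"translation":[0,0,0.003],"rot":[0,0,0],"gripper":0},{"translation":[0,0,0.003],"rot":[0,0,0],"gripper":0},{"translation":[0,0,0.003],"rot":[0,0,0],"gripper":0.03},{"translation":[0,0,0.003],"rot":[0,0,0],"gripper":0.03},{"translation":[0,0,-0.03],"rot":[0,0,0],"gripper":0.04},{"translation":[0,0,-0.09],"rot":[0,0,0],"gripper":0.04},{"translation":[0,0.05,-0.14],"rot":[0,0,0],"gripper":0.04},{"translation":[0,0.1,-0.18],"rot":[0,0,0],"gripper":0.04},{"translation":[-0.01,0.1,-0.18],"rot":[0,0,0],"gripper":0.04},{"translation":[-0.01,0.1,-0.18],"rot":[0,0,0],"gripper":0.04}]'; python3 - <<'E'
from h import *
p,R=cur();print(p,R[:,1])
a,d=m.grab_frame("wrist");save("w2.png",a);C=cloud("wrist",d)
for q in["flux_syringe","screwdriver"]:
    for s in m.silhouettes("wrist",q)[:2]:
        P=C[s["region"]];P=P[(P[:,2]>.004)&(P[:,2]<.08)];xy=P[:,:2];c=xy.mean(0);vt=np.linalg.svd(xy-c,full_matrices=False)[2]
        pr=(xy-c)@vt[0]
        print(q,round(s["score"],2),np.round(s["pixel"]),len(P),P.mean(0),np.degrees(np.arctan2(vt[0,1],vt[0,0])),pr.min(),pr.max(),np.percentile(P[:,2],[2,50,98]))
    for x in m.place_of("wrist",q)[:2]: print(q,"pt",np.round(x["pixel"]),round(x["score"],2),at_z("wrist",x["pixel"],.0))
np.savez("w2.npz",a=a,C=C)
E
```

```text
t: 10.25
tool_pos: [0.3863, -0.0384, 0.1869]
tcp_rot: [[0.993, -0.115, -0.0], [-0.115, -0.993, 0.0], [-0.0, -0.0, -1.0]]
wrist_force: [0.1, 0.8, -0.9]
width: 0.0401
gripper_force: 0.0
[ 0.3863 -0.0384  0.1869] [-0.1155 -0.9933 -0.0002]
flux_syringe 0.86 [274. 131.] 1274 [ 0.432  -0.0627  0.0165] 86.48042520273971 -0.04923421681729934 0.0593086889539863 [0.0094 0.0177 0.0211]
flux_syringe 0.59 [ 51. 172.] 9585 [0.4203 0.2044 0.0284] 92.95831768001752 -0.08378594584562114 0.08384215420789068 [0.0196 0.0218 0.0578]
screwdriver 0.72 [177. 159.] 725 [0.4135 0.0579 0.0105] 173.98804111415168 -0.07985716696105782 0.051116265729759414 [0.0061 0.011  0.0135]
screwdriver pt [176. 143.] 0.93 [0.4319 0.059  0.    ]
```

View pics/w2.png

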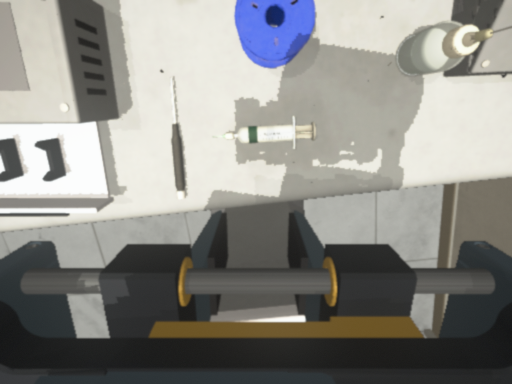

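The wrist view shows the screwdriver lying on the worktop at (178,140). The syringe runs from its tip at (212,135) to its plunger at (315,132), with the barrel between 235 and 293.

```bash
python3 - <<'E'
from h import *
print(at_z("wrist",(212,135),.011),at_z("wrist",(315,132),.011),at_z("wrist",(295,133),.011))
z=np.load("w2.npz");P=z["C"].reshape(-1,3)
k=(P[:,2]>.008)&(P[:,2]<.03)&(P[:,0]>.405)&(P[:,0]<.455)&(P[:,1]>-.13)&(P[:,1]<.03)
Q=P[k];print(len(Q),Q[:,1].min(),Q[:,1].max())
for y in np.arange(-.11,.02,.01):
    r=Q[abs(Q[:,1]-y)<.005]
    if len(r)>3: print(round(y,3),len(r),(r[:,0].min()+r[:,0].max())/2,np.ptp(r[:,0]),r[:,2].max())
E
```

```text
[0.4379 0.0111 0.011 ] [ 0.4275 -0.1127  0.011 ] [ 0.429  -0.0887  0.011 ]
1360 -0.1123749556797009 0.008562384007996804
-0.11 111 0.42880631019477466 0.02114471522369532 0.021798810631869336
-0.1 105 0.429325312047137 0.01456747031952138 0.018587566815477352
-0.09 147 0.43063627803907406 0.038571968829795744 0.021326362368428664
-0.08 144 0.42603235865566 0.02889592441872696 0.021232633629302833
-0.07 145 0.43100991973433267 0.019825937303156904 0.02137927151465019
-0.06 143 0.43195939684973184 0.019834471327644876 0.021882388767262062
-0.05 141 0.4320745375144929 0.01998135023754516 0.021184579126105052
-0.04 143 0.43321134275889206 0.019986289438663374 0.02230014475191916
-0.03 142 0.4335466442524691 0.019617708829832714 0.021665668172221986
-0.02 64 0.4340701593007581 0.016380887639672215 0.020106702105105678
-0.01 59 0.4345323383215097 0.00828250412651349 0.015924882062127554
-0.0 12 0.43493344434739617 0.002492535885597058 0.012307358589190964
0.01 4 0.43596306912424954 0.0006053182741543872 0.011096889738768212
```

```bash
python3 -c "
from h import *
go([.4322,-.055,.07],down(-3.3));go([.4322,-.055,.004],down(-3.3))"
```

```text
T [0.0472 0.0122 0.116 ] rot [-0.0017  0.0011 -1.6262]
  T [0.0473 0.0122 0.182 ] rot [-0.0017  0.0011 -1.6262]
```

```bash
python3 -m crank '[{"translation":[0.01,0.002,0],"rot":[0,0,-0.18],"gripper":0.045},{"translation":[0.02,0.004,0],"rot":[0,0,-0.36],"gripper":0.045},{"translation":[0.03,0.006,0.02],"rot":[0,0,-0.54],"gripper":0.045},{"translation":[0.04,0.009,0.04],"rot":[0,0,-0.72],"gripper":0.045},{"translation":[0.047,0.012,0.06],"rot":[0,0,-0.9],"gripper":0.045},{"translation":[0.047,0.012,0.07],"rot":[0,0,-1.08],"gripper":0.045},{"translation":[0.047,0.012,0.08],"rot":[0,0,-1.26],"gripper":0.045},{"translation":[0.047,0.012,0.09],"rot":[0,0,-1.44],"gripper":0.045},{"translation":[0.047,0.012,0.1],"rot":[0,0,-1.625],"gripper":0.045},{"translation":[0.047,0.012,0.11],"rot":[0,0,-1.625],"gripper":0.045}]'; python3 -m crank '[{"translation":[0,0,0.04],"rot":[0,0,0],"gripper":0.045},{"translation":[0,0,0.06],"rot":[0,0,0],"gripper":0.045},{"translation":[0,0,0.072],"rot":[0,0,0],"gripper":0.045},{"translation":[0,0,0.072],"rot":[0,0,0],"gripper":0.045},{"translation":[0,0,0.072],"rot":[0,0,0],"gripper":0.0},{"translation":[0,0,0.072],"rot":[0,0,0],"gripper":0.0},{"translation":[0,0,0.072],"rot":[0,0,0],"gripper":0.0},{"translation":[0,0,0.072],"rot":[0,0,0],"gripper":0.0}]' 10; python3 -c "
from h import *
go([.4355,.2201,.13],down(-6.7));go([.4355,.2201,.043],down(-6.7))"
```

```text
t: 11.75
tool_pos: [0.4324, -0.0552, 0.076]
tcp_rot: [[0.06, 0.998, -0.001], [0.998, -0.06, 0.0], [0.0, -0.001, -1.0]]
wrist_force: [-0.4, -0.1, -0.1]
width: 0.0449
gripper_force: 0.0
t: 12.75
tool_pos: [0.4327, -0.0559, 0.0053]
tcp_rot: [[0.06, 0.998, 0.001], [0.998, -0.06, -0.0], [-0.0, 0.001, -1.0]]
wrist_force: [0.2, 0.5, 8.8]
width: 0.0158
gripper_force: 10.0
  T [ 0.2756 -0.0137 -0.1247] rot [0.0008 0.0001 0.0568]
  T [ 0.2756 -0.0138 -0.0377] rot [0.0008 0.0001 0.0568]
```

```bash
python3 -m crank '[{"translation":[0,0,-0.04],"rot":[0,0,0],"gripper":0.0},{"translation":[0,0,-0.09],"rot":[0,0,0],"gripper":0.0},{"translation":[0.03,-0.002,-0.12],"rot":[0,0,0.01],"gripper":0.0},{"translation":[0.08,-0.004,-0.12],"rot":[0,0,0.02],"gripper":0.0},{"translation":[0.13,-0.007,-0.12],"rot":[0,0,0.03],"gripper":0.0},{"translation":[0.18,-0.01,-0.12],"rot":[0,0,0.04],"gripper":0.0},{"translation":[0.23,-0.012,-0.12],"rot":[0,0,0.05],"gripper":0.0},{"translation":[0.2756,-0.0137,-0.12],"rot":[0,0,0.0568],"gripper":0.0},{"translation":[0.2756,-0.0137,-0.12],"rot":[0,0,0.0568],"gripper":0.0},{"translation":[0.2756,-0.0137,-0.12],"rot":[0,0,0.0568],"gripper":0.0}]'; python3 - <<'E'
from h import *
p,R=cur()
go([.4355,.2201,.045],down(-6.7))
a,d=m.grab_frame("side");C=cloud("side",d)
save("s3.png",cv2.resize(a[200:340,180:380],None,fx=3.5,fy=3.5,interpolation=cv2.INTER_CUBIC))
for s in m.silhouettes("side","flux_syringe")[:2]: 
    P=C[s["region"]];print(s["score"],s["pixel"],P.mean(0),np.percentile(P,[2,98],axis=0))
# rests recheck, wrist cloud
a,d=m.grab_frame("wrist");P=cloud("wrist",d).reshape(-1,3);col=a.reshape(-1,3).astype(int)
yaw=-6.7;ex=np.array([np.cos(np.radians(yaw)),np.sin(np.radians(yaw))]);ey=np.array([-ex[1],ex[0]]);o=np.array([.4355,.2201])
L=np.c_[(P[:,:2]-o)@ex,(P[:,:2]-o)@ey,P[:,2]]
q=(P[:,2]>.034)&(P[:,2]<.057)&(abs(L[:,0])<.03)&(abs(L[:,1])<.04)&(col.max(1)<90)
for s in(-1,1):
  for t in(-1,1):
    r=L[q&(L[:,1]*s>0)&(L[:,0]*t>0)];print("horn",s,t,len(r),np.median(r,0) if len(r) else "")
q=(P[:,2]>.053)&(P[:,2]<.062)&(L[:,0]<-.03)&(L[:,0]>-.07)&(abs(L[:,1])<.09);print("panel",np.median(L[q],0),L[q].min(0),L[q].max(0))
E
```

```text
t: 14.0
tool_pos: [0.435, 0.2199, 0.1249]
tcp_rot: [[0.116, 0.993, -0.0], [0.993, -0.116, -0.0], [-0.0, -0.0, -1.0]]
wrist_force: [-0.1, 0.2, -0.2]
width: 0.016
gripper_force: 10.0
  T [0.0003 0.0005 0.0799] rot [-0.0004  0.0004  0.0008]
0.59 [282.8, 259.3] [0.4363 0.2388 0.1418] [[0.4266 0.1877 0.1241]
 [0.445  0.27   0.1937]]
horn -1 -1 0 
horn -1 1 0 
horn 1 -1 113 [-0.0139  0.0279  0.0465]
horn 1 1 147 [0.0166 0.0279 0.0444]
panel [-0.0539  0.0158  0.0575] [-0.0606 -0.0448  0.053 ] [-0.0495  0.0779  0.0598]
```

View pics/s3.png

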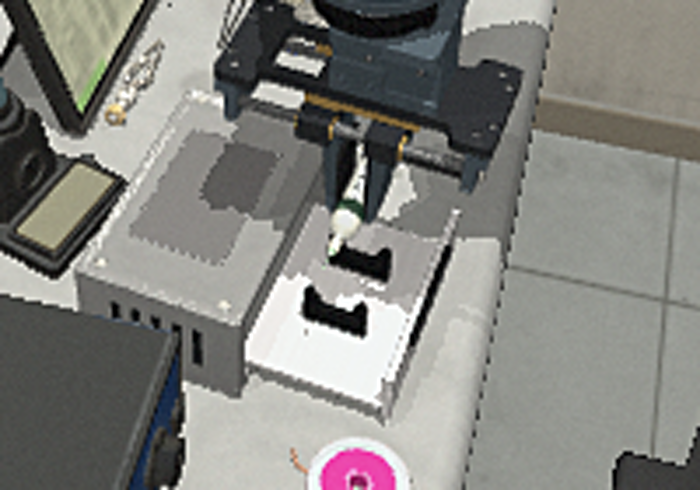

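The side crop shows the syringe held level above the empty rests, at (350,200). I'll lower it now, shifted 1 mm further in to match the horns.

```bash
python3 -m crank '[{"translation":[0,0.001,0.03],"rot":[0,0,0],"gripper":0.0},{"translation":[0,0.001,0.06],"rot":[0,0,0],"gripper":0.0},{"translation":[0,0.001,0.072],"rot":[0,0,0],"gripper":0.0},{"translation":[0,0.001,0.079],"rot":[0,0,0],"gripper":0.0},{"translation":[0,0.001,0.08],"rot":[0,0,0],"gripper":0.0},{"translation":[0,0.001,0.08],"rot":[0,0,0],"gripper":0.0}]'
```

```text
t: 14.9
tool_pos: [0.4367, 0.2201, 0.0455]
tcp_rot: [[0.117, 0.993, 0.001], [0.993, -0.117, 0.0], [0.0, 0.001, -1.0]]
wrist_force: [-0.2, -0.2, 0.2]
width: 0.016
gripper_force: 10.0
```

```bash
python3 -m crank '[{"translation":[0,0,0.001],"rot":[0,0,0],"gripper":0.0},{"translation":[0,0,0.001],"rot":[0,0,0],"gripper":0.03},{"translation":[0,0,0.001],"rot":[0,0,0],"gripper":0.035},{"translation":[0,0,0.001],"rot":[0,0,0],"gripper":0.035},{"translation":[0,0,-0.03],"rot":[0,0,0],"gripper":0.035},{"translation":[0,0,-0.08],"rot":[0,0,0],"gripper":0.035},{"translation":[0,-0.05,-0.11],"rot":[0,0,0],"gripper":0.0},{"translation":[-0.02,-0.09,-0.12],"rot":[0,0,0],"gripper":0.0},{"translation":[-0.02,-0.09,-0.12],"rot":[0,0,0],"gripper":0.0}]'; python3 - <<'E'
from h import *
a,d=m.grab_frame("wrist");C=cloud("wrist",d);print(cur()[0],m.state()["width"])
b,db=m.grab_frame("side")
i=np.hstack([cv2.resize(a,(400,300)),cv2.resize(b[220:330,220:366],(400,300),interpolation=cv2.INTER_CUBIC)]);save("w4.png",i)
P=C.reshape(-1,3);yaw=-6.7;ex=np.array([np.cos(np.radians(yaw)),np.sin(np.radians(yaw))]);ey=np.array([-ex[1],ex[0]]);o=np.array([.4365,.2201])
L=np.c_[(P[:,:2]-o)@ex,(P[:,:2]-o)@ey,P[:,2]]
for y in(-.04,-.03,-.015,0,.015,.03):
    r=L[(abs(L[:,1]-y)<.006)&(abs(L[:,0])<.011)&(L[:,2]>.045)&(L[:,2]<.08)];print(y,len(r),r.mean(0) if len(r) else "",r[:,2].max() if len(r) else "")
q=(P[:,2]>.053)&(P[:,2]<.062)&(L[:,0]<-.03)&(L[:,0]>-.07)&(abs(L[:,1])<.09);print("panel",np.median(L[q],0),L[q].min(0),L[q].max(0))
E
```

```text
t: 16.02
tool_pos: [0.3419, 0.2099, 0.1656]
tcp_rot: [[0.116, 0.993, -0.0], [0.993, -0.116, -0.0], [-0.0, -0.0, -1.0]]
wrist_force: [1.1, 0.4, 0.7]
width: 0.0082
gripper_force: 0.0
[0.3439 0.2105 0.1654] 0.0038718923202007037
-0.04 145 [ 0.0019 -0.04    0.0521] 0.058648196619565496
-0.03 185 [-0.0007 -0.0289  0.0568] 0.0614241171440853
-0.015 226 [-0.     -0.0148  0.0579] 0.06157009269758956
0 233 [-0.0001 -0.      0.058 ] 0.06209512511269216
0.015 249 [-0.0001  0.015   0.0581] 0.0629580126947265
0.03 254 [0.     0.0299 0.0572] 0.06197541098014392
panel [-0.0535  0.0078  0.0573] [-0.0597 -0.0779  0.0531] [-0.0487  0.079   0.0598]
```

View pics/w4.png

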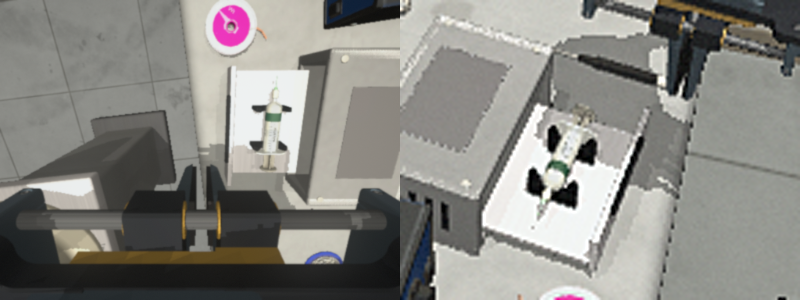

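The syringe is level in both rests: its top reads 62 mm along the whole length, and the picture agrees. Next comes the push.

```bash
python3 -c "
from h import *
yaw=np.radians(-6.7);ex=np.array([np.cos(yaw),np.sin(yaw),0]);o=np.array([.4365,.2201,0.036])
for d in(-.088,-.068,.034): go(o+d*ex,down(-6.7))"
```

```text
T [0.0198 0.0018 0.1292] rot [ 0.001  -0.0006  0.0003]
  T [0.0198 0.0218 0.1293] rot [ 0.001  -0.0006  0.0003]
  T [0.0198 0.1238 0.1294] rot [ 0.001  -0.0006  0.0003]
```

```bash
python3 -m crank '[{"translation":[0.02,0,0.04],"rot":[0,0,0],"gripper":0},{"translation":[0.02,0,0.09],"rot":[0,0,0],"gripper":0},{"translation":[0.02,0,0.129],"rot":[0,0,0],"gripper":0},{"translation":[0.02,0,0.129],"rot":[0,0,0],"gripper":0},{"translation":[0.02,0.01,0.129],"rot":[0,0,0],"gripper":0},{"translation":[0.02,0.02,0.129],"rot":[0,0,0],"gripper":0},{"translation":[0.02,0.03,0.129],"rot":[0,0,0],"gripper":0},{"translation":[0.02,0.04,0.129],"rot":[0,0,0],"gripper":0},{"translation":[0.02,0.05,0.129],"rot":[0,0,0],"gripper":0},{"translation":[0.02,0.06,0.129],"rot":[0,0,0],"gripper":0}]'; python3 -m crank '[{"translation":[0,0.01,0],"rot":[0,0,0],"gripper":0},{"translation":[0,0.02,0],"rot":[0,0,0],"gripper":0},{"translation":[0,0.03,0],"rot":[0,0,0],"gripper":0},{"translation":[0,0.04,0],"rot":[0,0,0],"gripper":0},{"translation":[0,0.048,0],"rot":[0,0,0],"gripper":0},{"translation":[0,0.054,0],"rot":[0,0,0],"gripper":0},{"translation":[0,0.058,0],"rot":[0,0,0],"gripper":0}]'
```

```text
t: 17.38
tool_pos: [0.4072, 0.2234, 0.036]
tcp_rot: [[0.117, 0.993, -0.0], [0.993, -0.117, -0.0], [-0.0, -0.0, -1.0]]
wrist_force: [-2.7, 0.5, 1.4]
width: 0.0004
gripper_force: 1.2
t: 18.25
tool_pos: [0.4644, 0.2167, 0.0359]
tcp_rot: [[0.117, 0.993, -0.0], [0.993, -0.117, 0.0], [-0.0, -0.0, -1.0]]
wrist_force: [-2.1, 2.4, 1.0]
width: 0.0006
gripper_force: 1.1
```

```bash
python3 - <<'E'
from h import *
a,d=m.grab_frame("side");P=cloud("side",d).reshape(-1,3);yaw=-6.7;ex=np.array([np.cos(np.radians(yaw)),np.sin(np.radians(yaw))]);ey=np.array([-ex[1],ex[0]]);o=np.array([.4365,.2201])
L=np.c_[(P[:,:2]-o)@ex,(P[:,:2]-o)@ey,P[:,2]]
print(m.state()["wrist_force"],(cur()[0][:2]-o)@ex)
for y in(.03,.05,.065,.075):
  r=L[(abs(L[:,1]-y)<.006)&(L[:,2]>.025)&(L[:,2]<.08)&(L[:,0]<.07)];print(y,[(round(z,3),np.round(r[abs(r[:,2]-z)<.005,0].min(),4)) for z in(.03,.04,.05,.06,.07,.078) if (abs(r[:,2]-z)<.005).any()])
save("s5.png",cv2.resize(a[200:340,180:380],None,fx=3.5,fy=3.5,interpolation=cv2.INTER_CUBIC))
E
```

```text
[-0.5875  0.0234 -1.2923] 0.028557305109229623
0.03 [(0.03, np.float64(0.0379)), (0.05, np.float64(0.0355)), (0.06, np.float64(0.0339)), (0.078, np.float64(0.0439))]
0.05 [(0.03, np.float64(0.0378)), (0.04, np.float64(0.0379)), (0.05, np.float64(0.0385)), (0.06, np.float64(0.0361)), (0.078, np.float64(0.0441))]
0.065 [(0.03, np.float64(0.0378)), (0.04, np.float64(0.0382)), (0.05, np.float64(0.038)), (0.06, np.float64(0.0376)), (0.078, np.float64(0.0446))]
0.075 [(0.03, np.float64(0.0379)), (0.04, np.float64(0.0382)), (0.05, np.float64(0.0386)), (0.06, np.float64(0.0384))]
```

```bash
python3 -m crank '[{"translation":[0,0.002,0],"rot":[0,0,0],"gripper":0},{"translation":[0,0.004,0],"rot":[0,0,0],"gripper":0},{"translation":[0,0.005,0],"rot":[0,0,0],"gripper":0},{"translation":[0,0.006,0],"rot":[0,0,0],"gripper":0}]';python3 -m crank '[{"translation":[0,0.001,0],"rot":[0,0,0],"gripper":0}]';python3 -m crank '[{"translation":[0,0.001,0],"rot":[0,0,0],"gripper":0}]'
```

```text
t: 18.8
tool_pos: [0.4677, 0.2162, 0.0358]
tcp_rot: [[0.117, 0.993, -0.004], [0.993, -0.117, -0.0], [-0.001, -0.004, -1.0]]
wrist_force: [-19.0, 10.5, 13.5]
width: 0.0005
gripper_force: 10.5
t: 18.92
tool_pos: [0.4677, 0.2161, 0.0358]
tcp_rot: [[0.117, 0.993, -0.006], [0.993, -0.117, -0.0], [-0.001, -0.006, -1.0]]
wrist_force: [-24.7, 13.2, 18.5]
width: 0.0004
gripper_force: 13.9
t: 19.05
tool_pos: [0.4676, 0.2161, 0.0358]
tcp_rot: [[0.116, 0.993, -0.007], [0.993, -0.116, -0.0], [-0.001, -0.007, -1.0]]
wrist_force: [-30.6, 16.8, 24.1]
width: 0.0003
gripper_force: 17.4
```

```bash
python3 -m crank '[{"translation":[0,-0.01,0],"rot":[0,0,0],"gripper":0},{"translation":[0,-0.03,0],"rot":[0,0,0],"gripper":0},{"translation":[0,-0.06,0],"rot":[0,0,0],"gripper":0},{"translation":[0,-0.08,0],"rot":[0,0,0],"gripper":0},{"translation":[0,-0.08,0],"rot":[0,0,0],"gripper":0}]'; python3 - <<'E'
from h import *
yaw=-6.7;ex=np.array([np.cos(np.radians(yaw)),np.sin(np.radians(yaw))]);ey=np.array([-ex[1],ex[0]]);o=np.array([.4365,.2201])
a,d=m.grab_frame("side");w,dw=m.grab_frame("wrist")
print(m.state()["wrist_force"],cur()[0])
for n,D in(("side",d),("wrist",dw)):
  P=cloud(n,D).reshape(-1,3);L=np.c_[(P[:,:2]-o)@ex,(P[:,:2]-o)@ey,P[:,2]]
  for y in(-.088,-.075,-.06,.03,.05,.065,.075,.085,.09):
    r=L[(abs(L[:,1]-y)<.004)&(L[:,2]>.025)&(L[:,2]<.09)&(L[:,0]<.08)];print(n,y,[(round(z,3),np.round(np.percentile(r[abs(r[:,2]-z)<.005,0],5),4)) for z in(.03,.04,.05,.06,.07,.078,.084) if (abs(r[:,2]-z)<.005).any()])
i=np.hstack([cv2.resize(a[200:320,200:360],(400,300),interpolation=cv2.INTER_CUBIC),cv2.resize(w,(400,300))]);save("s6.png",i)
E
```

```text
t: 19.68
tool_pos: [0.3916, 0.2251, 0.036]
tcp_rot: [[0.116, 0.993, -0.0], [0.993, -0.116, -0.0], [-0.0, -0.0, -1.0]]
wrist_force: [0.0, -0.1, -0.8]
width: 0.0007
gripper_force: 0.0
[ 0.0865  0.1377 -0.3437] [0.3936 0.2254 0.0361]
side -0.088 [(0.078, np.float64(0.0694)), (0.084, np.float64(0.0684))]
side -0.075 [(0.03, np.float64(0.0429)), (0.078, np.float64(0.0701)), (0.084, np.float64(0.0689))]
side -0.06 [(0.03, np.float64(0.0419)), (0.04, np.float64(0.0418)), (0.05, np.float64(0.0436)), (0.078, np.float64(0.0685)), (0.084, np.float64(0.0689))]
side 0.03 [(0.03, np.float64(0.042)), (0.04, np.float64(0.0417)), (0.05, np.float64(0.0378)), (0.06, np.float64(0.0386)), (0.078, np.float64(0.0444)), (0.084, np.float64(0.0455))]
side 0.05 [(0.03, np.float64(0.042)), (0.04, np.float64(0.0418)), (0.05, np.float64(0.0407)), (0.06, np.float64(0.0422)), (0.078, np.float64(0.0444)), (0.084, np.float64(0.045))]
side 0.065 [(0.03, np.float64(0.0414)), (0.04, np.float64(0.0417)), (0.05, np.float64(0.0414)), (0.06, np.float64(0.0422)), (0.078, np.float64(0.0444)), (0.084, np.float64(0.045))]
side 
[... 1384 characters left out ...]
float64(0.0462)), (0.078, np.float64(0.0441)), (0.084, np.float64(0.0446))]
wrist 0.075 [(0.03, np.float64(0.0421)), (0.04, np.float64(0.042)), (0.05, np.float64(0.0419)), (0.06, np.float64(0.0422)), (0.07, np.float64(0.046)), (0.078, np.float64(0.044)), (0.084, np.float64(0.0445))]
wrist 0.085 [(0.03, np.float64(0.0441)), (0.04, np.float64(0.0441)), (0.05, np.float64(0.0441)), (0.06, np.float64(0.0441)), (0.07, np.float64(0.044)), (0.078, np.float64(0.0439)), (0.084, np.float64(0.0445))]
wrist 0.09 [(0.03, np.float64(0.0441)), (0.04, np.float64(0.0441)), (0.05, np.float64(0.0441)), (0.06, np.float64(0.044)), (0.07, np.float64(0.044)), (0.078, np.float64(0.044)), (0.084, np.float64(0.0445))]
```

View pics/s6.png

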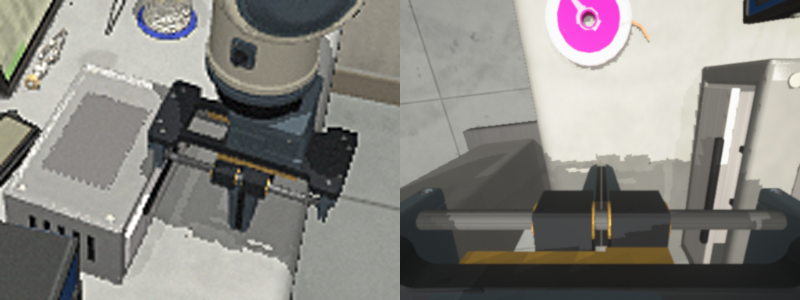

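The panel is still about 7 mm short: its lip stands 6 mm proud of the face. The fingers widen higher up, so they probably hit the housing above the panel. I'll push again with the tool tilted so the fingertips lead.

```bash
python3 -m crank '[{"translation":[0,0,0],"rot":[-0.15,0,0],"gripper":0},{"translation":[0,0.01,0],"rot":[-0.3,0,0],"gripper":0},{"translation":[0,0.03,0.002],"rot":[-0.45,0,0],"gripper":0},{"translation":[0,0.05,0.002],"rot":[-0.45,0,0],"gripper":0},{"translation":[0,0.062,0.002],"rot":[-0.45,0,0],"gripper":0},{"translation":[0,0.068,0.002],"rot":[-0.45,0,0],"gripper":0},{"translation":[0,0.073,0.002],"rot":[-0.45,0,0],"gripper":0},{"translation":[0,0.076,0.002],"rot":[-0.45,0,0],"gripper":0},{"translation":[0,0.078,0.002],"rot":[-0.45,0,0],"gripper":0}]'; python3 -c "
from h import *
p,R=cur();print((p[:2]-[.4365,.2201])@[.9932,-.1167],R[:,2])"
```

```text
t: 20.9
tool_pos: [0.4725, 0.2179, 0.0385]
tcp_rot: [[0.117, 0.898, 0.425], [0.993, -0.104, -0.053], [-0.003, 0.428, -0.904]]
wrist_force: [-3.2, 1.3, 1.5]
width: 0.0005
gripper_force: 1.4
0.03597109995339016 [ 0.4245 -0.0532 -0.9039]
```

```bash
python3 -m crank '[{"translation":[0,0.0018,0.0009],"rot":[0,0,0],"gripper":0},{"translation":[0,0.0036,0.0017],"rot":[0,0,0],"gripper":0}]';python3 -m crank '[{"translation":[0,0.0014,0.0006],"rot":[0,0,0],"gripper":0},{"translation":[0,0.0018,0.0009],"rot":[0,0,0],"gripper":0}]';  python3 -c "
from h import *
p,R=cur();print((p[:2]-[.4365,.2201])@[.9932,-.1167],R[:,2])"
```

```text
t: 21.15
tool_pos: [0.4761, 0.2176, 0.0384]
tcp_rot: [[0.118, 0.898, 0.424], [0.993, -0.105, -0.053], [-0.003, 0.427, -0.904]]
wrist_force: [-2.0, -1.1, 0.3]
width: 0.0004
gripper_force: 1.0
t: 21.4
tool_pos: [0.4767, 0.2174, 0.0382]
tcp_rot: [[0.117, 0.899, 0.423], [0.993, -0.105, -0.053], [-0.003, 0.426, -0.905]]
wrist_force: [-17.5, 3.9, 12.9]
width: 0.0006
gripper_force: 9.1
0.04026267898208356 [ 0.4229 -0.0526 -0.9046]
```

```bash
python3 -m crank '[{"translation":[0,-0.018,-0.008],"rot":[0,0,0],"gripper":0},{"translation":[0,-0.045,-0.02],"rot":[0,0,0],"gripper":0},{"translation":[0,-0.045,-0.08],"rot":[0,0,0],"gripper":0},{"translation":[0,-0.04,-0.14],"rot":[0.1,0,0],"gripper":0.03},{"translation":[0,-0.01,-0.19],"rot":[0.25,0,0],"gripper":0.05},{"translation":[0,0.01,-0.21],"rot":[0.4,0,0],"gripper":0.05},{"translation":[0,0.01,-0.21],"rot":[0.44,0,0],"gripper":0.05},{"translation":[0,0.01,-0.21],"rot":[0.44,0,0],"gripper":0.05}]'; python3 - <<'E'
from h import *
yaw=-6.7;ex=np.array([np.cos(np.radians(yaw)),np.sin(np.radians(yaw))]);ey=np.array([-ex[1],ex[0]]);o=np.array([.4365,.2201])
a,d=m.grab_frame("side");P=cloud("side",d).reshape(-1,3);L=np.c_[(P[:,:2]-o)@ex,(P[:,:2]-o)@ey,P[:,2]]
for y in(-.03,.0,.06,.07,.09):
    r=L[(abs(L[:,1]-y)<.004)&(L[:,2]>.025)&(L[:,2]<.09)&(L[:,0]<.08)];print(y,[(round(z,3),np.round(np.percentile(r[abs(r[:,2]-z)<.005,0],5),4)) for z in(.03,.04,.05,.06,.078) if (abs(r[:,2]-z)<.005).any()])
b=np.radians(-4.4);nz=np.radians(25)
n=np.array([-np.sin(nz)*np.cos(b),-np.sin(nz)*np.sin(b),np.cos(nz)]);y=np.array([np.sin(b),-np.cos(b),0]);R=np.c_[np.cross(y,-n),y,-n]
p,Rc=cur();print(p,Rc,m.state()["joint_pos"])
go(np.array([.45,-.33,.24]),R)
E
```

```text
t: 22.4
tool_pos: [0.3999, 0.229, 0.236]
tcp_rot: [[0.116, 0.993, 0.004], [0.993, -0.116, 0.003], [0.003, 0.003, -1.0]]
wrist_force: [0.9, -1.8, -0.5]
width: 0.0479
gripper_force: 0.0
-0.03 [(0.03, np.float64(0.0461)), (0.06, np.float64(0.0418)), (0.078, np.float64(0.0451))]
0.0 [(0.03, np.float64(0.0465)), (0.06, np.float64(0.042)), (0.078, np.float64(0.0446))]
0.06 [(0.03, np.float64(0.0454)), (0.04, np.float64(0.0458)), (0.05, np.float64(0.0453)), (0.06, np.float64(0.0469)), (0.078, np.float64(0.0439))]
0.07 [(0.03, np.float64(0.0453)), (0.04, np.float64(0.0455)), (0.05, np.float64(0.0456)), (0.06, np.float64(0.0463)), (0.078, np.float64(0.0445))]
0.09 [(0.03, np.float64(0.0441)), (0.04, np.float64(0.0438)), (0.05, np.float64(0.044)), (0.06, np.float64(0.0438)), (0.078, np.float64(0.0442))]
[0.4005 0.2287 0.2353] [[ 0.1161  0.9932 -0.0001]
 [ 0.9932 -0.1161  0.0031]
 [ 0.003  -0.0005 -1.    ]] [22.1747 13.644  97.4909  0.1777 68.8042 28.7748]
  T [-0.5492  0.114  -0.0064] rot [-0.3362  0.345   1.5041]
```

```bash
python3 - <<'E'
from h import *
yaw=-6.7;ex=np.array([np.cos(np.radians(yaw)),np.sin(np.radians(yaw))]);ey=np.array([-ex[1],ex[0]]);o=np.array([.4365,.2201])
z=np.load("d0.npz");a,d=m.grab_frame("side");t,dt=m.grab_frame("top")
for nm,n,D in(("side0","side",z["db"]),("side1","side",d),("top0","top",z["da"]),("top1","top",dt)):
  P=cloud(n,D).reshape(-1,3);L=np.c_[(P[:,:2]-o)@ex,(P[:,:2]-o)@ey,P[:,2]]
  lo,hi=(-.08,-.03) if nm[-1]=="0" else (.03,.07)
  r=L[(L[:,0]>lo)&(L[:,0]<hi)&(abs(L[:,1])<.078)]
  for z0,z1 in((.02,.03),(.03,.045),(.05,.064)):
    q=r[(r[:,2]>z0)&(r[:,2]<z1)]
    if len(q): print(nm,z0,len(q),np.round(np.percentile(q[:,0],[2,10,50,90,98]),4))
E
```

```text
side0 0.02 285 [-0.0572 -0.0454 -0.0386 -0.0316 -0.0304]
side0 0.03 21 [-0.0576 -0.0572 -0.0569 -0.0567 -0.0566]
side0 0.05 204 [-0.0614 -0.0603 -0.056  -0.052  -0.0513]
side1 0.02 50 [0.0453 0.0456 0.0462 0.0468 0.0473]
side1 0.03 62 [0.0454 0.0457 0.0461 0.0466 0.0469]
side1 0.05 153 [0.0415 0.0424 0.0463 0.0491 0.0496]
top0 0.02 157 [-0.0512 -0.0498 -0.041  -0.0317 -0.0303]
top0 0.03 9 [-0.0515 -0.0514 -0.0514 -0.0511 -0.0511]
top0 0.05 119 [-0.0612 -0.06   -0.0552 -0.0519 -0.0512]
top1 0.05 23 [0.0416 0.042  0.0432 0.0443 0.0447]
```

The drawer travelled 103 mm to its stop, so it is home. On to the console.

```bash
python3 -m crank '[{"translation":[-0.055,0.011,0],"rot":[-0.033,0.034,0.15],"gripper":0.05},{"translation":[-0.11,0.022,0],"rot":[-0.067,0.069,0.3],"gripper":0.05},{"translation":[-0.165,0.034,0],"rot":[-0.1,0.103,0.45],"gripper":0.05},{"translation":[-0.22,0.046,0],"rot":[-0.134,0.138,0.6],"gripper":0.05},{"translation":[-0.275,0.057,0],"rot":[-0.168,0.172,0.75],"gripper":0.05},{"translation":[-0.33,0.068,0],"rot":[-0.2,0.207,0.9],"gripper":0.05},{"translation":[-0.385,0.08,0],"rot":[-0.235,0.241,1.05],"gripper":0.05},{"translation":[-0.44,0.091,0],"rot":[-0.269,0.276,1.2],"gripper":0.05},{"translation":[-0.495,0.103,0],"rot":[-0.302,0.31,1.35],"gripper":0.05},{"translation":[-0.549,0.114,0],"rot":[-0.336,0.345,1.504],"gripper":0.05}]';python3 -m crank '[{"translation":[0,0,0],"rot":[0,0,0],"gripper":0.05},{"translation":[0,0,0],"rot":[0,0,0],"gripper":0.05}]'; python3 - <<'E'
from h import *
print(m.state()["joint_pos"])
a,d=m.grab_frame("wrist");C=cloud("wrist",d);save("k1.png",a);np.savez("k1.npz",a=a,C=C)
for q in("key","key_grip","console","lock"):
  for x in m.place_of("wrist",q)[:2]: print(q,np.round(x["pixel"]),round(x["score"],2))
for s in m.silhouettes("wrist","key")[:2]: print(s["score"],s["region"].sum(),s["pixel"],np.median(C[s["region"]],0))
P=C.reshape(-1,3)
k=(P[:,0]>.42)&(P[:,0]<.66)&(P[:,1]>-.42)&(P[:,1]<-.24)&(P[:,2]>.03)&(P[:,2]<.115)
P=P[k];best=0;rng=np.random.default_rng(0)
for _ in range(500):
    t=P[rng.choice(len(P),3,False)];nn=np.cross(t[1]-t[0],t[2]-t[0]);nn/=np.linalg.norm(nn)+1e-12
    if abs(nn[2])<.8: continue
    i=abs((P-t[0])@nn)<.002
    if i.sum()>best: best=i.sum();I=i
Q=P[I];c=Q.mean(0);nn=np.linalg.svd(Q-c,full_matrices=False)[2][2];nn*=np.sign(nn[2])
print("face",best,c,nn,"tilt",np.degrees(np.arccos(nn[2])),"yaw",np.degrees(np.arctan2(-nn[1],-nn[0])))
E
```

```text
t: 23.8
tool_pos: [0.4455, -0.3319, 0.2329]
tcp_rot: [[0.903, -0.084, 0.422], [-0.075, -0.996, -0.04], [0.423, 0.005, -0.906]]
wrist_force: [0.7, 0.9, -0.0]
width: 0.0503
gripper_force: 0.0
t: 24.05
tool_pos: [0.4458, -0.3296, 0.233]
tcp_rot: [[0.904, -0.078, 0.421], [-0.068, -0.997, -0.037], [0.422, 0.005, -0.906]]
wrist_force: [0.3, 0.1, -0.1]
width: 0.05
gripper_force: 0.0
[-54.6614  14.0154 103.6623  25.4489  48.4406  25.0061]Traceback (most recent call last):
  File "<stdin>", line 5, in <module>
ValueError: it knows: bottle, braid_reel, console, crocodile_clip, desk_lamp, drawer_front, drawer_rests, flux_syringe, key_grip, mixer, reel_blue, reel_green, screwdriver, tweezers
```

View pics/k1.png

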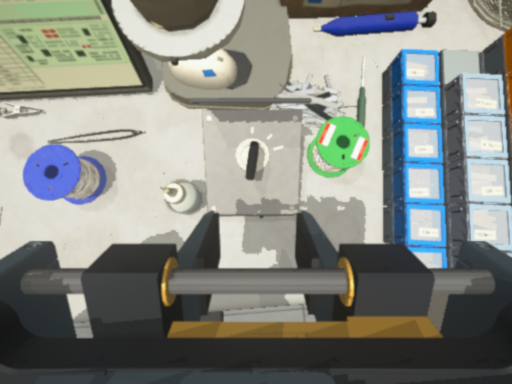

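The key head shows at (252,160), its long axis running from (249,178) to (256,142), slightly clockwise of up-slope. The bottle stands left at (180,195), the green reel right at (340,145).

```bash
python3 - <<'E'
from h import *
z=np.load("k1.npz");C=z["C"];A=z["a"].astype(int)
m.grab_frame("wrist")
for q in("key_grip","console"):
  for x in m.place_of("wrist",q)[:2]: print(q,np.round(x["pixel"],1),round(x["score"],2))
P=C.reshape(-1,3);col=A.reshape(-1,3)
k=(P[:,0]>.42)&(P[:,0]<.66)&(P[:,1]>-.42)&(P[:,1]<-.24)&(P[:,2]>.03)&(P[:,2]<.13)
P=P[k];col=col[k];best=0;rng=np.random.default_rng(0)
for _ in range(500):
    t=P[rng.choice(len(P),3,False)];nn=np.cross(t[1]-t[0],t[2]-t[0]);nn/=np.linalg.norm(nn)+1e-12
    if abs(nn[2])<.8: continue
    i=abs((P-t[0])@nn)<.002
    if i.sum()>best: best=i.sum();I=i
Q=P[I];c=Q.mean(0);n=np.linalg.svd(Q-c,full_matrices=False)[2][2];n*=np.sign(n[2])
print("face",best,c,n,"tilt",np.degrees(np.arccos(n[2])),"yaw",np.degrees(np.arctan2(-n[1],-n[0])))
r=cv2.minAreaRect((np.c_[Q@np.r_[1,0,0],Q@np.r_[0,1,0]]*1000).astype(np.float32));print(r)
for h0,h1 in((.005,.011),(.03,.055)):
  h=(P-c)@n;q=(h>h0)&(h<h1)&(np.linalg.norm((P-[.527,-.335,.1])[:,:2],axis=1)<.05)
  if h0>.02: q&=col.max(1)<90
  K=P[q];print(h0,len(K),K.mean(0),np.percentile(h[q],[5,50,95]))
  if h0>.02:
    top=h[q]>np.percentile(h[q],95)-.004;K=K[top]
  # slope frame
  up=np.array([0,0,1.])-n*n[2];up/=np.linalg.norm(up);rt=np.cross(up,n)
  uv=np.c_[(K-c)@up,(K-c)@rt];rr=cv2.minAreaRect((uv*1000).astype(np.float32))
  mid=uv.mean(0);v=np.linalg.svd(uv-mid,full_matrices=False)[2][0];v*=np.sign(v[0])
  print("mid",mid,"rect",rr,"angle from up (cw+, right)",np.degrees(np.arctan2(v[1],v[0])))
  ctr=np.array(rr[0])/1000;print("axis foot on face", c+up*ctr[0]+rt*ctr[1])
E
```

```text
key_grip [252.7 157.8] 0.73
console [254.3 177.1] 0.85
console [ 81.  179.8] 0.27
face 8990 [ 0.5311 -0.3305  0.0786] [-0.4218  0.0296  0.9062] tilt 25.014519796561935 yaw -4.01677931525871
((529.7254638671875, -316.3168640136719), (149.4639434814453, 120.65821075439453), 85.76554107666016)
0.005 189 [ 0.5372 -0.3305  0.0913] [0.0073 0.009  0.0101]
mid [ 0.0109 -0.0005] rect ((10.697668075561523, 0.029619216918945312), (26.72617530822754, 27.636384963989258), 47.41066360473633) angle from up (cw+, right) -81.96062034037134
axis foot on face [ 0.5407 -0.3312  0.0831]
0.03 215 [ 0.5183 -0.3296  0.1245] [0.0457 0.0475 0.0488]
mid [ 0.0067 -0.0001] rect ((7.189022541046143, -0.04384756088256836), (29.88871955871582, 8.878665924072266), 8.514649391174316) angle from up (cw+, right) 9.06257616379923
axis foot on face [ 0.5376 -0.3309  0.0817]
```

```bash
cat >> h.py <<'E'
KN=np.array([-.4218,.0296,.9062]);KF=np.array([.5405,-.3310,.0831])
def keyR(ang):
    n=KN/np.linalg.norm(KN);up=np.array([0,0,1.])-n*n[2];up/=np.linalg.norm(up);rt=np.cross(up,n)
    x=np.cos(ang)*up+np.sin(ang)*rt;return np.c_[x,np.cross(-n,x),-n]
E
python3 - <<'E'
from h import *
K,T=cam("wrist")
for P in(KF+.034*KN,KF+.048*KN,KF):
    c=T[:3,:3].T@(P-T[:3,3]);print((K@c)[:2]/c[2])
R=keyR(.154)
go(KF+.085*KN,R);go(KF+.015*KN,R)
E
```

```text
[250.8486 160.5887]
[250.6643 163.1838]
[251.2379 155.1093]
  T [ 0.021  -0.0062  0.0915] rot [ 0.0081 -0.0018  0.1504]
  T [ 0.0209 -0.0068  0.1615] rot [ 0.0081 -0.0018  0.1504]
```

```bash
python3 -m crank '[{"translation":[0.007,-0.002,0.03],"rot":[0,0,0.05],"gripper":0.05},{"translation":[0.014,-0.004,0.06],"rot":[0.004,0,0.1],"gripper":0.05},{"translation":[0.021,-0.006,0.085],"rot":[0.008,0,0.15],"gripper":0.05},{"translation":[0.021,-0.006,0.09],"rot":[0.008,0,0.15],"gripper":0.05},{"translation":[0.021,-0.006,0.09],"rot":[0.008,0,0.15],"gripper":0.05}]';python3 - <<'E'
from h import *
a,d=m.grab_frame("wrist");C=cloud("wrist",d);save("k2.png",a)
n=KN/np.linalg.norm(KN);R=keyR(0);up,rt=R[:,0],-R[:,1]
print("rt",rt)
P=C.reshape(-1,3);D=P-KF;h=D@n;u=D@up;r=D@np.cross(up,n)
col=a.reshape(-1,3).max(1)
q=(h>.042)&(h<.054)&(abs(u)<.03)&(abs(r)<.03);print("head",q.sum(),np.percentile(h[q],[5,50,95]),"u",u[q].min(),u[q].max(),"r",r[q].min(),r[q].max())
rr=cv2.minAreaRect((np.c_[u[q],r[q]]*1000).astype(np.float32));print(rr)
q=(h>.005)&(h<.011)&(np.hypot(u,r)<.03);print("collar",q.sum(),u[q].min(),u[q].max(),r[q].min(),r[q].max())
q=(abs(h)<.004)&(abs(u)<.06)&(abs(r)<.06);print("face h",np.median(h[q]),"r ext",r[(abs(h)<.003)&(abs(u)<.04)&(abs(r)<.075)].min(),r[(abs(h)<.003)&(abs(u)<.04)&(abs(r)<.075)].max())
for x in m.place_of("wrist","key_grip")[:1]:
    o,dd=ray("wrist",x["pixel"]);t=((KF+.034*n-o)@n)/(dd@n);g=o+t*dd-KF;print("net",x["score"],g@up,g@np.cross(up,n))
go(KF+.015*KN,keyR(.154))
E
```

```text
t: 24.88
tool_pos: [0.5039, -0.3295, 0.1618]
tcp_rot: [[0.882, -0.207, 0.424], [-0.215, -0.976, -0.03], [0.42, -0.064, -0.905]]
wrist_force: [-0.7, -0.7, 0.1]
width: 0.0501
gripper_force: 0.0
rt [0.07   0.9975 0.    ]
head 550 [0.0457 0.0476 0.0489] u -0.019865704889831148 0.019379488382964286 r -0.0057010933266265955 0.008464946444610266
((-0.07883453369140625, 1.3441519737243652), (38.90140151977539, 9.044835090637207), 8.66309642791748)
collar 299 -0.012858227734982953 0.012457767479222621 -0.012075656467363218 0.015083982407368631
face h 0.00014122364840303837 r ext -0.05869781612808699 0.06138717153206906
  T [-0.0008 -0.0016  0.0724] rot [ 0.001  -0.0031 -0.    ]
```

View pics/k2.png

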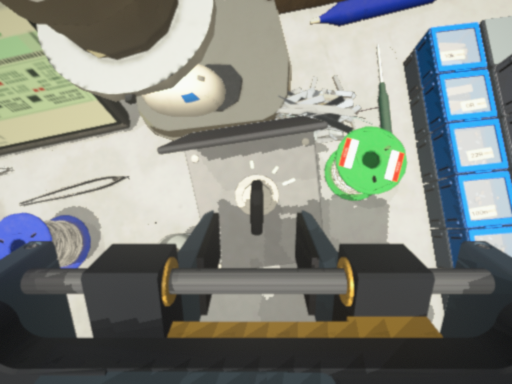

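The key is central between the fingers: head 38.9 x 9 mm, angle 8.7° (0.15 rad), and the remaining offset is along tool z. Next I go down and grip.

```bash
python3 -m crank '[{"translation":[-0.0005,0,0.025],"rot":[0,-0.003,0],"gripper":0.05},{"translation":[-0.0005,0,0.05],"rot":[0,-0.003,0],"gripper":0.05},{"translation":[-0.0005,0,0.065],"rot":[0,-0.003,0],"gripper":0.05},{"translation":[-0.0005,0,0.072],"rot":[0,-0.003,0],"gripper":0.05},{"translation":[-0.0005,0,0.072],"rot":[0,-0.003,0],"gripper":0.05}]' 40;python3 -m crank '[{"translation":[0,0,0],"rot":[0,0,0],"gripper":0},{"translation":[0,0,0],"rot":[0,0,0],"gripper":0},{"translation":[0,0,0],"rot":[0,0,0],"gripper":0},{"translation":[0,0,0],"rot":[0,0,0],"gripper":0},{"translation":[0,0,0],"rot":[0,0,0],"gripper":0}]' 40; python3 -c "
from h import *
s=m.state();print(s['torque'],np.array(s['torque'])@KN,cur()[0],KF+.015*KN,s['joint_pos'])"
```

```text
t: 25.6
tool_pos: [0.5341, -0.3322, 0.0964]
tcp_rot: [[0.883, -0.209, 0.421], [-0.217, -0.976, -0.03], [0.417, -0.065, -0.906]]
wrist_force: [-0.1, 0.3, -0.1]
width: 0.0496
gripper_force: 0.0
t: 26.22
tool_pos: [0.5342, -0.3311, 0.0965]
tcp_rot: [[0.883, -0.208, 0.421], [-0.217, -0.976, -0.028], [0.417, -0.066, -0.906]]
wrist_force: [1.4, 7.4, 5.2]
width: 0.01
gripper_force: 40.0
[ 1.2315 -0.6656  0.5917] -0.0029717835917136962 [ 0.5342 -0.3311  0.0965] [ 0.5342 -0.3306  0.0967] [-46.6093  30.8217 103.5192  33.6011  31.2116  29.4607]
```

```bash
python3 -m crank '[{"translation":[0,0,0],"rot":[0,0,0.12],"gripper":0},{"translation":[0,0,0],"rot":[0,0,0.24],"gripper":0},{"translation":[0,0,0],"rot":[0,0,0.36],"gripper":0},{"translation":[0,0,0],"rot":[0,0,0.48],"gripper":0},{"translation":[0,0,0],"rot":[0,0,0.58],"gripper":0},{"translation":[0,0,0],"rot":[0,0,0.66],"gripper":0}]' 40; python3 -c "
from h import *
s=m.state();print(s['torque'],np.array(s['torque'])@KN,cur()[0],s['joint_pos'])"
```

```text
t: 26.98
tool_pos: [0.534, -0.3315, 0.0963]
tcp_rot: [[0.567, -0.708, 0.421], [-0.771, -0.636, -0.029], [0.288, -0.308, -0.907]]
wrist_force: [-1.8, 4.2, 4.9]
width: 0.0095
gripper_force: 40.0
[0.6927 0.1966 0.4435] 0.11552261198919365 [ 0.534  -0.3315  0.0963] [-46.6282  30.8289 103.5249  33.562   31.1749  67.4444]
```

```bash
python3 -m crank '[{"translation":[0,0,0],"rot":[0,0,0.1],"gripper":0},{"translation":[0,0,0],"rot":[0,0,0.2],"gripper":0},{"translation":[0,0,0],"rot":[0,0,0.3],"gripper":0},{"translation":[0,0,0],"rot":[0,0,0.38],"gripper":0},{"translation":[0,0,0],"rot":[0,0,0.45],"gripper":0},{"translation":[0,0,0],"rot":[0,0,0.49],"gripper":0},{"translation":[0,0,0],"rot":[0,0,0.49],"gripper":0}]' 40; python3 - <<'E'
from h import *
s=m.state();print(np.array(s['torque'])@KN,s['joint_pos'])
a,d=m.grab_frame("wrist");b,e=m.grab_frame("side");save("k3.png",np.hstack([cv2.resize(a,(400,300)),cv2.resize(b[100:190,230:350],(400,300),interpolation=cv2.INTER_CUBIC)]))
E
```

```text
t: 27.85
tool_pos: [0.5337, -0.3316, 0.0962]
tcp_rot: [[0.17, -0.891, 0.421], [-0.979, -0.2, -0.029], [0.11, -0.407, -0.907]]
wrist_force: [-5.1, 2.5, 4.8]
width: 0.01
gripper_force: 40.0
0.15730804342324045 [-46.6466  30.8316 103.5444  33.537   31.1633  95.3861]
```

View pics/k3.png

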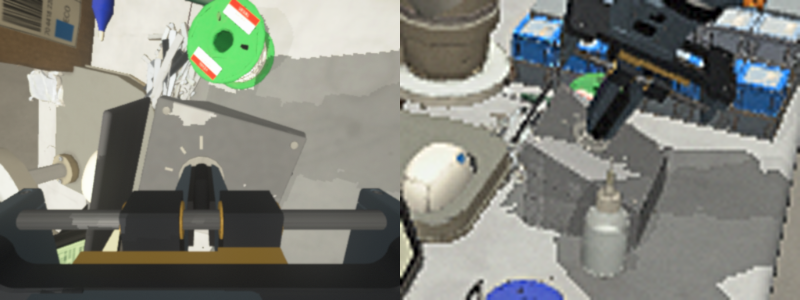

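The key is gripped and turned about 66°, clear of the hood, reel and bottle. I'll go a little further until the torque shows the stop.

```bash
for i in 1; do python3 -m crank '[{"translation":[0,0,0],"rot":[0,0,0.03],"gripper":0},{"translation":[0,0,0],"rot":[0,0,0.03],"gripper":0}]' 40 | grep -E "^t:|force"; done; python3 -c "
from h import *
s=m.state();print(np.array(s['torque'])@KN,s['joint_pos'][5])"; python3 -m crank '[{"translation":[0,0,0],"rot":[0,0,0.03],"gripper":0},{"translation":[0,0,0],"rot":[0,0,0.03],"gripper":0}]' 40 | grep force;  python3 -c "
from h import *
s=m.state();print(np.array(s['torque'])@KN,s['joint_pos'][5])"
```

```text
t: 28.2
wrist_force: [-5.7, 3.1, 4.0]
gripper_force: 40.0
0.822127338329872 97.06754014340048
wrist_force: [-4.6, 2.2, 4.6]
gripper_force: 40.5
1.1971256436720792 98.77392045869414
```

The torque jumped to over 0.8 N m, so the key is at its start stop. I'll hold briefly, ease back and let go.

```bash
python3 -m crank '[{"translation":[0,0,0],"rot":[0,0,0],"gripper":0},{"translation":[0,0,0],"rot":[0,0,0],"gripper":0},{"translation":[0,0,0],"rot":[0,0,-0.1],"gripper":0},{"translation":[0,0,0],"rot":[0,0,-0.22],"gripper":0},{"translation":[0,0,0],"rot":[0,0,-0.34],"gripper":0},{"translation":[0,0,0],"rot":[0,0,-0.46],"gripper":0},{"translation":[0,0,0],"rot":[0,0,-0.5],"gripper":0},{"translation":[0,0,0],"rot":[0,0,-0.5],"gripper":0.05},{"translation":[0,0,0],"rot":[0,0,-0.5],"gripper":0.06},{"translation":[0,0,0],"rot":[0,0,-0.5],"gripper":0.06}]' 40;  python3 -m crank '[{"translation":[0,0,-0.03],"rot":[0,0,0],"gripper":0.06},{"translation":[0,0,-0.08],"rot":[0,0,0],"gripper":0.06},{"translation":[0,0,-0.13],"rot":[0,0,0],"gripper":0.06},{"translation":[0,0,-0.15],"rot":[0,0,0],"gripper":0.06},{"translation":[0,0,-0.15],"rot":[0,0,0],"gripper":0.06}]'; python3 - <<'E'
from h import *
a,d=m.grab_frame("wrist")
n=KN/np.linalg.norm(KN);up=keyR(0)[:,0]
P=cloud("wrist",d).reshape(-1,3);D=P-KF;h=D@n;u=D@up;r=D@np.cross(up,n)
q=(h>.043)&(h<.052)&(abs(u)<.03)&(abs(r)<.03);uv=np.c_[u[q],r[q]];print("head",q.sum(),uv.mean(0))
v=np.linalg.svd(uv-uv.mean(0),full_matrices=False)[2][0];v*=np.sign(v[0]);print("angle rad",np.arctan2(v[1],v[0]))
b,e=m.grab_frame("side");t,_=m.grab_frame("top")
save("end.png",np.hstack([cv2.resize(t[110:290,100:400],(400,300)),cv2.resize(b[100:360,140:400],(400,300))]))
for qn in["screwdriver","flux_syringe","reel_green","bottle","reel_blue","braid_reel","drawer_front"]:
    r=[m.place_of(x,qn) for x in("top","side")]
    if all(r): print(qn,tri("top",r[0][0]["pixel"],"side",r[1][0]["pixel"]))
E
```

```text
t: 29.7
tool_pos: [0.5341, -0.3323, 0.0962]
tcp_rot: [[0.532, -0.734, 0.421], [-0.801, -0.598, -0.03], [0.274, -0.321, -0.906]]
wrist_force: [0.3, -0.0, -0.7]
width: 0.0367
gripper_force: 0.0
t: 30.32
tool_pos: [0.4709, -0.3283, 0.2338]
tcp_rot: [[0.532, -0.734, 0.423], [-0.8, -0.599, -0.032], [0.277, -0.321, -0.906]]
wrist_force: [-0.5, -0.8, -0.6]
width: 0.06
gripper_force: 0.0
head 318 [-0.0011  0.001 ]
angle rad 0.7466154165179831
screwdriver (array([0.4698, 0.1839, 0.1395]), np.float64(0.10324794663585536))
reel_green (array([ 0.5605, -0.4442,  0.0123]), np.float64(0.023137227355274542))
bottle (array([ 0.5094, -0.2324, -0.0001]), np.float64(0.01202494892352))
reel_blue (array([ 0.5464, -0.0811, -0.0102]), np.float64(0.00695983916112183))
braid_reel (array([0.408 , 0.3558, 0.0127]), np.float64(0.0030765770465903037))
```

View pics/end.png

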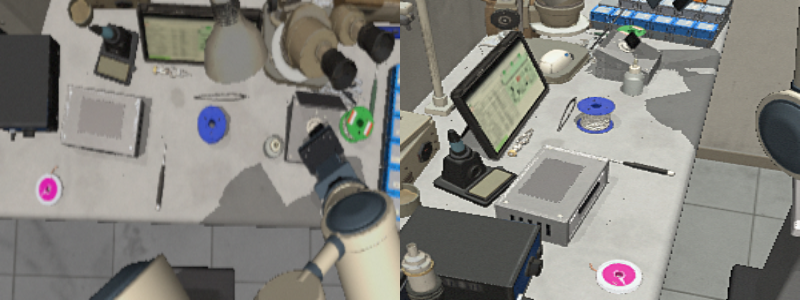

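The key rests at 0.747 rad, which is run. The drawer is home, the screwdriver lies on the worktop, and the reels and bottle stand where they were. Handing in.

```bash
python3 -c "
from station import manip as m
print(m.finish_job())"
```

```text
the job is handed in; nothing more can be done
None
```

The job is handed in: the screwdriver is on the worktop, the syringe lies level in the rests, the drawer is pushed to its stop (103 mm of travel measured), and the key was held at start and has sprung back to run (0.747 rad), at about 30 s on the robot's clock.

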